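Turn the parts carousel and confirm the pick

TASK

At the packing bench, turn the carousel by pushing its rim with the fingertips (the yellow posts there are made for that) until the orange tub stands squarely at the front, in line with the yellow chevrons on the black tongue. Then, with the carousel at rest there, press the green confirm button fully down and let it go. Do not touch, lift or tip any tub, do not press the button before the orange tub is in place, and leave the other things on the bench where they are.

Things in the scene. Friction and masses are not known exactly. Their poses are not given: they have to be found in the camera images.
- turntable: Grey turning disc, 300 mm across, 14 mm thick, on a vertical axle; about 1 N at the rim turns it either way without end, and it stops where it is left. Origin on the axle at the underside, 30 mm above the table; top face at 44 mm. z up; yaw turns with the disc. Five black wells (rings 68 mm wide, 10 mm high) have their centres 78 mm from the axle, midway between the posts. The hub is 40 mm wide, 30 mm high.
- post0 (a point): Mid-height of one of five alike upright yellow push posts on the disc's rim, 140 mm from the axle, 14 mm thick, 35 mm high (tops 79 mm above the table). This one lies along the disc's own +x; the others follow every 72 degrees round the rim. They turn with the disc.
- foot: Fixed foot under the disc, origin on the same axle at table level. A black tongue 56 mm wide and 28 mm high with two yellow chevrons sticks out from under the disc to 200 mm from the axle, along the foot's own -x, roughly towards the robot: this is the front of the carousel.
- front_spot (a point): The front place: the point 78 mm from the axle in the direction of the tongue, at the height of the disc's top face (44 mm). It stays fixed when the disc turns; the orange tub's centre must end over it.
- confirm (a joint): Travel of the green button: 0 released, 0.006 m fully down. It springs back and takes about 5 N when fully down; it counts as pressed from 0.004 m.
- confirm_top (a point): Centre of the top face of the green round confirm button (32 mm across), which stands on a fixed grey box 80 x 80 x 35 mm on the table to the robot's right of the carousel. Pressed straight down.
- orange_mid (a point): Centre, half-way up, of the screw-top tub that is all orange, body and lid: body 52 mm and lid 54 mm across, 65 mm high, loose in one of the wells (4 mm play all round); tops of the tubs 109 mm above the table.
- white_mid (a point): Centre, half-way up, of the screw-top tub that is grey with a white lid: body 52 mm and lid 54 mm across, 65 mm high, loose in one of the wells (4 mm play all round); tops of the tubs 109 mm above the table.
- blue_mid (a point): Centre, half-way up, of the screw-top tub that is grey with a blue lid: body 52 mm and lid 54 mm across, 65 mm high, loose in one of the wells (4 mm play all round); tops of the tubs 109 mm above the table.
- black_mid (a point): Centre, half-way up, of the screw-top tub that is grey with a black lid: body 52 mm and lid 54 mm across, 65 mm high, loose in one of the wells (4 mm play all round); tops of the tubs 109 mm above the table.
- green_mid (a point): Centre, half-way up, of the screw-top tub that is grey with a green lid: body 52 mm and lid 54 mm across, 65 mm high, loose in one of the wells (4 mm play all round); tops of the tubs 109 mm above the table.
- carton: Loose small cardboard carton 100 x 140 x 70 mm, at the far right; origin under its centre. Leave alone.
- tape_roll: Loose roll of amber tape, 100 mm across, 48 mm high, lying flat; origin under its centre. Leave alone.
- parts_bin: Loose open blue bin of steel bushes, 160 x 110 x 60 mm, left of the carousel; origin under its centre. Leave alone.
- scanner: Loose black and grey hand scanner lying flat, about 200 mm long, 30 mm high, at the robot's right; origin under its head. Leave alone.
Mind the look-alikes: they are no part of the job. Leave any pink look-alike of the part that bears confirm alone. What is shaped like the part that bears black_mid but brown is not meant.

How it is judged (in metres and radians):
On the way, in this order (a step that is already met when the one before it is completed fails the run):
1. the orange tub stands at the front and the carousel is at rest (horizontal distance between orange_mid and front_spot below 0.014 m and angular speed of turntable below 0.1 rad/s), for 0.3 s.
2. the green button is pressed, the orange tub still at the front (value of joint confirm above 0.004 m and horizontal distance between orange_mid and front_spot below 0.014 m).
At the end, for the whole second after the job is handed in: The orange tub's centre is within 14 mm (seen from above) of the front place and the carousel is at rest; all five tubs stand upright in wells of the disc; the button has been pressed and is released (all of step 1 and value of joint confirm below 0.002 m and horizontal distance between orange_mid and turntable between 0.068 and 0.088 m and z of each of orange_mid, white_mid, blue_mid, black_mid, green_mid in the frame of turntable below 0.052 m and angle between each of orange_mid, white_mid, blue_mid, black_mid, green_mid's own z axis and vertical below 0.12 rad and horizontal distance between white_mid and turntable between 0.068 and 0.088 m and horizontal distance between blue_mid and turntable between 0.068 and 0.088 m and horizontal distance between black_mid and turntable between 0.068 and 0.088 m and horizontal distance between green_mid and turntable between 0.068 and 0.088 m); the robot touches nothing.
It fails at once if a tub is lifted out of its well or tipped (z of any of orange_mid, white_mid, blue_mid, black_mid, green_mid in the frame of turntable above 0.057 m or angle between any of orange_mid, white_mid, blue_mid, black_mid, green_mid's own z axis and vertical above 0.3 rad).
It fails at once if the robot pushes or grips a tub (contact force between any of the fingers, the arm and tub_orange above 1.5 N or contact force between any of the fingers, the arm and tub_white above 1.5 N or contact force between any of the fingers, the arm and tub_blue above 1.5 N or contact force between any of the fingers, the arm and tub_black above 1.5 N or contact force between any of the fingers, the arm and tub_green above 1.5 N).
It fails at once if the button is pressed while the orange tub is not at the front (value of joint confirm above 0.003 m and not (horizontal distance between orange_mid and front_spot below 0.014 m)).
It fails at once if a thing beside the carousel is moved (distance of any of carton, tape_roll, parts_bin, scanner from where it was at the start of the episode above 0.02 m).
It also fails if it takes over 72 s, if anything falls off the work surface, if the arm or the gripper's body presses on something with over 40 N, if the wrist force passes 120 N, or if a joint passes its speed limit or range.

ROBOT

A 6-joint arm with a two-finger parallel gripper is mounted at the origin on the work surface. World frame = base frame: x ahead of the robot, y to its left, z up, the work surface at z = 0. Lengths are in m, angles in degrees, forces in N, time in s.
With the tool pointing down it reaches from about 0.4 to 0.825 m from the base axis. Payload 7 kg.
Tool frame: the origin (TCP) lies at the very end of the fingers, on their centre line; the grasp point (between the pads) lies 19 mm behind it (ctrl.tcp_to_grasp is the distance from the TCP to the grasp point, in m); z points along the fingers, y is the direction in which the jaws open and shut (so a half turn about z gives the same grasp; the last joint's range is limited). The gripper opens to 88 mm and grips with 3 to 60 N. Pads are 19 mm wide; open, the fingers measure 130 mm over their backs; the gripper's body (78 mm by 193 mm) begins 47 mm behind the grasp point.
Start: joints at [85.778, 20.546, 0.682, 0, -70.136, -16.507], TCP at [0.239, 0.631, 0.227] pointing down, gripper open.
Joint ranges: [-176.03, 176.03], [-82.01, 121.73], [-58.28, 71.71], [-173.87, 95.51], [-174.79, -0.11], [-173.66, 173.66]. Speed limits (degrees/s): [136.94, 136.94, 172.46, 180, 180, 180].

INTERFACE

Orientations are given as [roll, pitch, yaw] about the fixed x, y, z axes, in that order (R = Rz(yaw) Ry(pitch) Rx(roll)).
In Python, from plant import ctrl gives the robot as it stands.
- The arm moves only by the tool jog_arm, never from a script. Its argument "commands" is a list of rows, each an object of numbers: "x", "y", "z": the shift along the tool's x, y, z in cm; "roll": the turn about the tool's z in rad. In form: [{"x": .., "y": .., "z": .., "roll": ..}, ...]. A call has 1 to 12 rows; each row shifts and turns the commanded pose from where the row before left it, along the tool's axes as they then stand; what a row does not reach is not made up. A row lasts 1/10 s, in which the tool goes at most 50 mm and 8.59 degrees, less where a joint would pass 70% of its speed; a pose out of reach is approached as far as the arm can. A call is refused whole if a number of a shift passes 5 or a number of a turn 0.15, either way. A call with a gripper value outside its range is refused whole. "gripper" is the finger opening in cm, from 0 to 8.76, set as the call begins (left out, the last holds). The fingers move at their own pace and stop on an object; the grip force is fixed at half the most. Time passes only in rows, so rows that do not move let the fingers close. It gives the time, the measured TCP pose, the force and the opening at its end, in the units of the state.
- ctrl.get_obs(): the state, without advancing time (a new reading comes with each control period).
- ctrl.snapshot(name): name is "side" or "top"; returns a dict with "image" (420x560x3 uint8, red, green, blue), "mtx" (3x3 intrinsics, pixels), "position" and "orientation" of the camera in the world. Camera axes: x right, y up, looking along -z (the intrinsics and any distortion apply to the point x, -y, -z); pixel columns grow to the right and rows downward; lengths in m; the calibration is good to about 2 mm. A picture is of the moment at which its call begins. There is no depth.
- ctrl.close_job(): hands the job in, once; it reports no verdict.
Trained networks look in the newest picture that a camera, given by its name, has taken for a name from the list of things; names that differ only in an ending like _2 or _b are one class to them, and where a whole thing is asked for, a point or a joint stands for the part that bears it (a point fixed in the world has none). Each returns a list of dicts, best first, with "confidence" (0 to 1); they miss things now and then, are a little off and sometimes report something else, mostly with a low value. They report only what shows in the picture. A call takes as long as a camera call. They do not tell look-alikes from the thing itself.
- ctrl.search_frame(camera, query): "position" ([column, row] as shares, 0 to 1, of the picture: columns of its width, rows of its height, amid what is visible of it).
- ctrl.regions_of(camera, query): "mask" (420x560 bool, what is visible of it) and "position" ([column, row] as shares, 0 to 1, of the picture: columns of its width, rows of its height, amid what is visible of it).
The state is a dict: "clock": time; "joint_pos": joint angles; "qvel": joint speeds; "tau": joint torques, N m; "tool_pos": TCP position; "orientation": TCP orientation; "force": force on the tool from outside, world axes, zero at the start; "moment": the same for the moment, N m; "opening": finger opening in m.
Only numpy, scipy, OpenCV 4.12 (cv2) and the standard library are available. Lean on these libraries where they do the work, as an engineer would, in place of code of your own. Each camera call takes 0.05 s, during which the arm holds its last target.

## Working session

There is one attempt and no reset: what is moved stays moved. The work goes in short steps, Python scripts to look and compute and a tool call to move; the robot and the scene stay as the last step left them, time stands still between calls to the robot, and variables do not carry over. Pictures are saved under pics/ and viewed, and the job is handed in when it is done.

Besides the shell and the picture viewer there is one more tool, called after ">>>" as name([rows], argument=value, ...), one row to a line, values as JSON. jog_arm: Moves the arm, as the interface text tells. Its arguments: {"type":"object","properties":{"commands":{"type":"array"},"gripper":{"type":"number"}},"required":["commands"]}

```bash
mkdir -p pics; ls
cat > h.py <<'E'
import numpy as np, cv2
from plant import ctrl
def snap(cam,name,scale=1.4):
    s=ctrl.snapshot(cam); im=s["image"][:,:,::-1]
    cv2.imwrite(f"pics/{name}.png",cv2.resize(im,None,fx=scale,fy=scale,interpolation=cv2.INTER_CUBIC))
    np.savez(f"{name}.npz",**{k:np.array(v) for k,v in s.items()})
    return s
E
python3 - <<'E'
from h import *
for c in ("top","side"):
    s=snap(c,c+"0"); print(s.keys(),s["mtx"],s["position"],s["orientation"])
print(ctrl.get_obs())
E
```

```text
pics
dict_keys(['image', 'mtx', 'position', 'orientation']) [[421.71968803   0.         277.38945791]
 [  0.         421.71968803 209.0613427 ]
 [  0.           0.           1.        ]] [ 3.92744791e-01 -1.39273452e-03  1.47462748e+00] [  3.51394107  -0.62938229 -91.47787726]
dict_keys(['image', 'mtx', 'position', 'orientation']) [[419.70423821   0.         276.89736746]
 [  0.         419.70423821 201.49145987]
 [  0.           0.           1.        ]] [-0.0538123  -0.63524354  0.976495  ] [ 42.14661932   0.37080004 -40.45742911]
{'clock': 0.1, 'joint_pos': array([ 8.57778779e+01,  2.05871564e+01,  6.41351847e-01, -1.67073642e-02,
       -7.01358914e+01, -1.65071189e+01]), 'qvel': array([ 0.05460505, -0.08794136,  0.07948961,  0.04709576,  0.0798319 ,
       -0.01692281]), 'tau': array([-2.21846560e-03, -5.84167349e+01,  2.93753010e+01,  7.01553270e+00,
        1.01927086e-02, -5.61882530e-05]), 'tool_pos': array([0.23879375, 0.6309063 , 0.22573928]), 'orientation': array([ 1.79917208e+02, -8.15496147e-03, -2.07349234e+01]), 'force': array([ 0.06564239, -0.57047876, -0.81319352]), 'moment': array([-0.01634025,  0.04001741,  0.03182173]), 'opening': 0.08737893492723864}
```

View pics/top0.png

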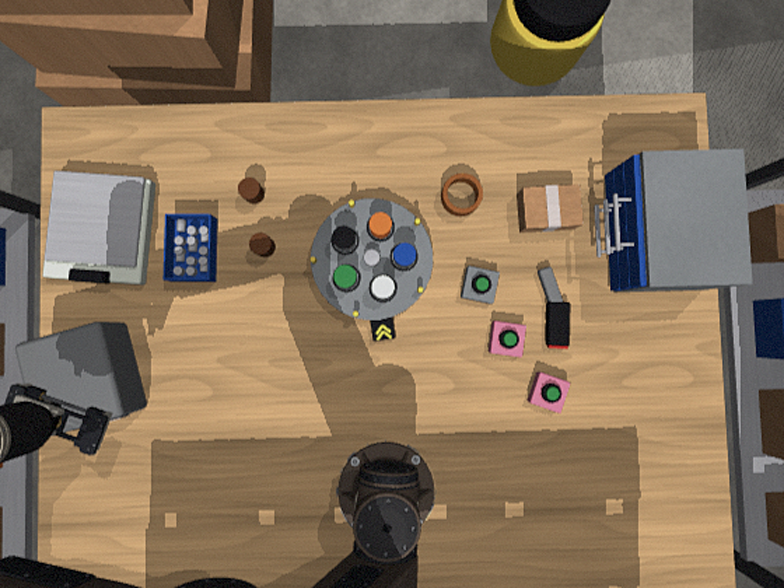

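View pics/side0.png

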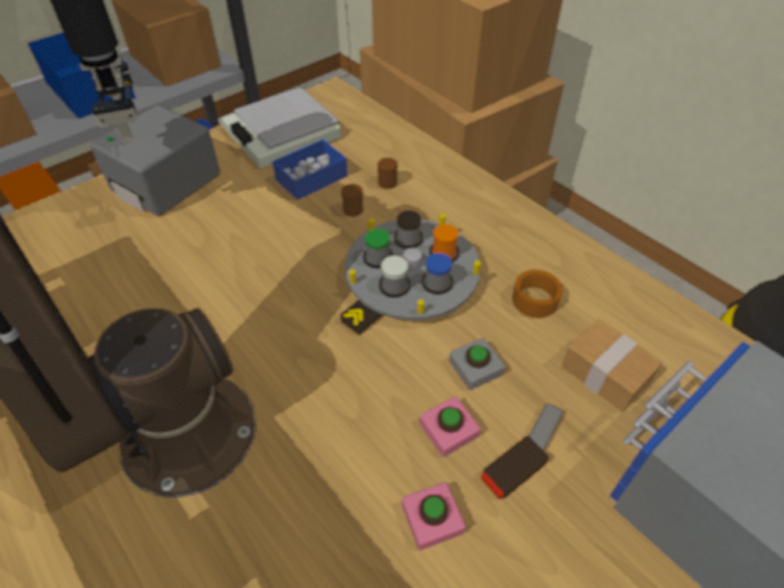

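The top view (pixels in the enlarged picture) shows the carousel at about (372,257). The orange tub is at the back (380,224) and white is near the front (383,287). The tongue is at (383,328) and the grey-box button at (481,284). The pink look-alikes are at (508,339) and (550,392), and brown tubs at (251,189) and (262,244). Next I'll measure.

```bash
cat >> h.py <<'E'
from scipy.spatial.transform import Rotation as Ro
def ray(s,uv):
    K=np.array(s["mtx"]); d=np.linalg.inv(K)@np.array([uv[0],uv[1],1.]); d=np.array([d[0],-d[1],-d[2]])
    return np.array(s["position"]),Ro.from_euler("xyz",np.array(s["orientation"]),degrees=True).as_matrix()@d
def onz(s,uv,z):
    p,d=ray(s,uv); return p+d*(z-p[2])/d[2]
def proj(s,P):
    R=Ro.from_euler("xyz",np.array(s["orientation"]),degrees=True).as_matrix()
    c=R.T@(np.array(P)-np.array(s["position"])); c=np.array([c[0],-c[1],-c[2]]); c=np.array(s["mtx"])@c; return c[:2]/c[2]
def blob(im,lo,hi,box=None,amin=4):
    hsv=cv2.cvtColor(im,cv2.COLOR_RGB2HSV); m=cv2.inRange(hsv,np.array(lo),np.array(hi))
    n,l,st,ce=cv2.connectedComponentsWithStats(m)
    r=[(ce[i],st[i,4]) for i in range(1,n) if st[i,4]>=amin]
    if box: r=[q for q in r if box[0]<q[0][0]<box[2] and box[1]<q[0][1]<box[3]]
    return r
def load(n): 
    d=np.load(n+".npz"); return {k:d[k] for k in d}
def nets(cam,s,qs):
    for q,z in qs:
        for r in ctrl.search_frame(cam,q)[:4]:
            uv=np.array(r["position"])*[560,420]; print(cam,q,round(r["confidence"],2),(uv*1.4).round(0),onz(s,uv,z).round(4)[:2])
E
python3 - <<'E'
from h import *
for c in ("top","side"):
    s=load(c+"0")
    nets(c,s,[("turntable",.044),("orange_mid",.09),("white_mid",.09),("confirm",.045),("foot",.028),("post0",.075),("scanner",.02),("tape_roll",.024),("parts_bin",.05)])
    print("posts")
    for ce,a in blob(s["image"],(22,120,120),(34,255,255)):
        print((ce*1.4).round(),a,onz(s,ce,.075).round(4)[:2])
    print("orange")
    for ce,a in blob(s["image"],(5,200,150),(15,255,255),amin=30): print((ce*1.4).round(),a,onz(s,ce,.105).round(4)[:2])
    print("green")
    for ce,a in blob(s["image"],(50,120,40),(75,255,255),amin=30): print((ce*1.4).round(),a,onz(s,ce,.045).round(4)[:2])
print(ctrl.get_obs()["clock"])
E
```

```text
top turntable 0.82 [370. 257.] [0.5694 0.0241]
top orange_mid 0.64 [379. 225.] [ 6.374e-01 -4.000e-04]
top white_mid 0.65 [381. 287.] [ 0.4921 -0.0025]
top confirm 0.61 [513. 337.] [ 0.3661 -0.3188]
top confirm 0.53 [483. 285.] [ 0.4934 -0.2489]
top foot 0.54 [383. 331.] [ 0.3888 -0.0043]
top foot 0.51 [350. 278.] [0.5192 0.0747]
top foot 0.27 [554. 212.] [ 0.6716 -0.4354]
top post0 0.89 [373. 264.] [0.5486 0.0168]
top post0 0.68 [380. 332.] [0.3868 0.0026]
top post0 0.52 [482. 284.] [ 0.4935 -0.2425]
top scanner 0.75 [553. 315.] [ 0.4152 -0.4246]
top tape_roll 0.72 [474. 189.] [ 0.7339 -0.2395]
top parts_bin 0.78 [189. 244.] [0.6099 0.4599]
posts
[544.  34.] 663 [ 1.1038 -0.4159]
[351. 202.] 20 [0.6973 0.0651]
[417. 221.] 16 [ 0.6486 -0.0914]
[312. 259.] 10 [0.5638 0.1601]
[420. 289.] 13 [ 0.4848 -0.0939]
[355. 313.] 13 [0.4319 0.0611]
[383. 332.] 67 [ 0.3862 -0.0036]
orange
green
[344. 275.] 215 [0.5246 0.0865]
[482. 283.] 77 [ 0.497  -0.2468]
[509. 338.] 77 [ 0.3619 -0.3096]
[552. 393.] 81 [ 0.2283 -0.4074]
side turntable 0.68 [414. 276.] [ 0.5435 -0.0135]
side orange_mid 0.61 [53
[... 445 characters left out ...]
0.6819 -0.4248]
side post0 0.55 [412. 274.] [ 0.5237 -0.0273]
side scanner 0.9 [522. 458.] [ 0.4137 -0.4353]
side tape_roll 0.95 [540. 301.] [ 0.7102 -0.2278]
side tape_roll 0.2 [411. 278.] [0.5471 0.0006]
side parts_bin 0.67 [312. 170.] [0.5912 0.4314]
posts
[441. 218.] 37 [0.6932 0.0601]
[371. 222.] 27 [0.5621 0.1551]
[477. 267.] 48 [ 0.6419 -0.1004]
[352. 276.] 38 [0.4262 0.0514]
[420. 306.] 44 [ 0.4785 -0.1016]
[728. 316.] 81 [ 0.9176 -0.514 ]
[354. 315.] 96 [ 0.3649 -0.034 ]
orange
[440. 246.] 48 [ 0.6043 -0.0268]
[491. 485.] 33 [ 0.3023 -0.4506]
green
[377. 238.] 188 [0.5578 0.1291]
[478. 353.] 97 [ 0.5001 -0.2438]
[450. 416.] 114 [ 0.3648 -0.3053]
[433. 507.] 163 [ 0.2313 -0.4032]
1.0
```

```bash
cat > fit.py <<'E'
from h import *
from scipy.optimize import least_squares
def posts(s,cx=(.565,.02),r=(.11,.17)):
    out=[]
    for ce,a in blob(s["image"],(22,120,120),(34,255,255)):
        p=onz(s,ce,.07)[:2]-cx
        if r[0]<np.hypot(*p)<r[1]: out.append(ce)
    return np.array(out)
E
python3 - <<'E'
from fit import *
S=[load("top0"),load("side0")]
for sel in ([0],[1],[0,1]):
    obs=[(S[i],u) for i in sel for u in posts(S[i])]
    def f(p):
        r=[]
        for s,u in obs:
            q=[proj(s,[p[0]+.14*np.cos(p[2]+k*2*np.pi/5),p[1]+.14*np.sin(p[2]+k*2*np.pi/5),.067])-u for k in range(5)]
            r+=list(min(q,key=lambda v:v@v))
        return r
    o=least_squares(f,[.565,.02,.33]); print(sel,len(obs),o.x[:2].round(4),np.degrees(o.x[2]).round(2),np.sqrt(2*o.cost/len(obs)).round(2))
    c=o.x[:2]
    for i in sel:
        for ce,a in blob(S[i]["image"],(22,120,120),(34,255,255)):
            p=onz(S[i],ce,.0285)[:2]-c
            if .171<np.hypot(*p)<.21 and a>60: print("tongue",i,(p+c).round(4),np.degrees(np.arctan2(p[1],p[0])).round(2), np.hypot(*p).round(3))
            
for i in (0,1):
    hsv=cv2.cvtColor(S[i]["image"],cv2.COLOR_RGB2HSV)
    print([ (n,hsv[int(v/1.4),int(u/1.4)]) for n,u,v in ((("or",380,224),) if i==0 else (("or",446,236),))])
s=S[0]; x,y=proj(s,[.495,-.245,.04]); 
im=s["image"][int(y)-60:int(y)+70,int(x)-60:int(x)+80,::-1]; cv2.imwrite("pics/crop0.png",cv2.resize(im,None,fx=4,fy=4,interpolation=cv2.INTER_CUBIC))
x,y=proj(s,[.565,.02,.04]); 
im=s["image"][int(y)-60:int(y)+70,int(x)-65:int(x)+65,::-1]; cv2.imwrite("pics/crop1.png",cv2.resize(im,None,fx=4.5,fy=4.5,interpolation=cv2.INTER_CUBIC))
E
```

```text
[0] 5 [0.5663 0.0203] 18.78 0.15
tongue 0 [ 0.386  -0.0037] -172.41 0.182
[1] 5 [0.5655 0.0183] 18.66 0.76
tongue 1 [ 0.3864 -0.003 ] -173.24 0.18
[0, 1] 10 [0.5661 0.0194] 18.72 0.62
tongue 0 [ 0.386  -0.0037] -172.68 0.182
tongue 1 [ 0.3864 -0.003 ] -172.9 0.181
[('or', array([ 12, 178, 206], dtype=uint8))]
[('or', array([ 17, 255, 192], dtype=uint8))]
```

View pics/crop1.png

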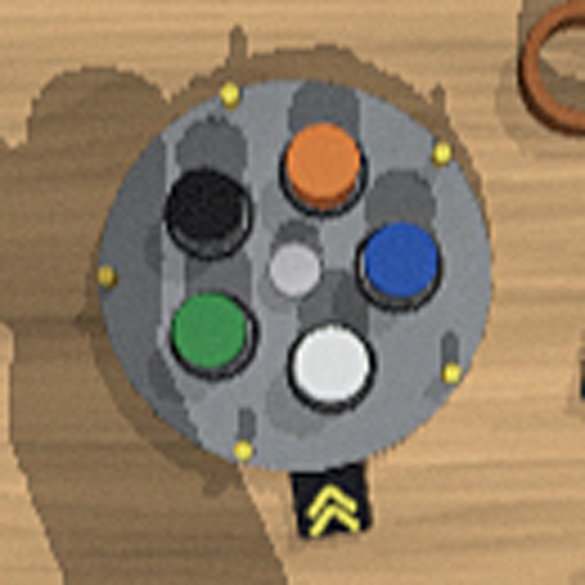

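View pics/crop0.png

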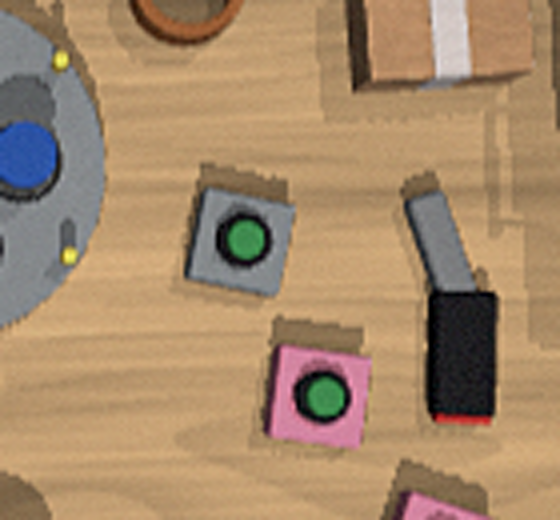

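The crop shows the orange tub at the back of the disc and white near the front. The green button on the grey box, at crop pixel (245,240), is the right one, because the others sit on pink boxes.

Fit: axle (0.566, 0.0195), post phase 18.75°, tongue at −172.7°. The disc has to turn about 155.5° clockwise. I'll straddle the post at −53° with the fingertips and drive it round the near side.

>>> jog_arm([
  {"x": 0, "y": 0, "z": 0, "roll": 0.142},
  {"x": 1, "y": 0.1, "z": 0, "roll": 0.142},
  {"x": 2, "y": 0.2, "z": 0, "roll": 0.142},
  {"x": 3, "y": 0.4, "z": 0, "roll": 0.142},
  {"x": 4, "y": 0.5, "z": 0, "roll": 0},
  {"x": 4, "y": 0.5, "z": 0, "roll": 0},
  {"x": 4, "y": 0.5, "z": 0, "roll": 0},
  {"x": 4, "y": 0.5, "z": 0, "roll": 0},
  {"x": 4, "y": 0.5, "z": 0, "roll": 0},
  {"x": 4, "y": 0.5, "z": 0, "roll": 0},
  {"x": 4, "y": 0.5, "z": 0, "roll": 0},
  {"x": 4, "y": 0.5, "z": 0, "roll": 0},
], gripper=3.2)

```text
clock: 2.2
tool_pos: [0.4402, 0.306, 0.2269]
orientation: [-180.0, 0.0, -53.3]
force: [0.8, 1.0, -0.8]
opening: 0.032
```

>>> jog_arm([
  {"x": 4, "y": 0.5, "z": 0, "roll": 0},
  {"x": 4, "y": 0.5, "z": 0, "roll": 0},
  {"x": 4, "y": 0.5, "z": 0, "roll": 0},
  {"x": 4, "y": 0.5, "z": 0, "roll": 0},
  {"x": 4, "y": 0.5, "z": 0, "roll": 0},
  {"x": 4, "y": 0.5, "z": 0, "roll": 0},
  {"x": 4, "y": 0.5, "z": 0, "roll": 0},
  {"x": 4, "y": 0.5, "z": 0, "roll": 0},
  {"x": 3, "y": 0.4, "z": 0, "roll": 0},
  {"x": 2, "y": 0.3, "z": 0, "roll": 0},
  {"x": 1, "y": 0.1, "z": 0, "roll": 0},
  {"x": 0, "y": 0, "z": 0, "roll": 0},
])

```text
clock: 3.4
tool_pos: [0.6287, -0.0267, 0.2262]
orientation: [180.0, 0.0, -53.4]
force: [-1.0, 0.6, 0.0]
opening: 0.0319
```

```bash
cat > st.py <<'E'
from h import *
import sys
C=np.array([.566,.0195])
def st(tgt=None):
    o=ctrl.get_obs(); p=o["tool_pos"]; R=Ro.from_euler("xyz",o["orientation"],degrees=True).as_matrix()
    d=p[:2]-C
    print("t",o["clock"],"tcp",p.round(4),"rpy",o["orientation"].round(2),"F",o["force"].round(1),"open",round(o["opening"],4),"polar",np.hypot(*d).round(4),np.degrees(np.arctan2(d[1],d[0])).round(2))
    if tgt is not None: print("tool-frame cm to target",(R.T@(np.array(tgt)-p)*100).round(2))
    return o
E
python3 - <<'E'
from st import *
st([.6498,-.0927,.15])
E
```

```text
t 3.4 tcp [ 0.6287 -0.0267  0.2262] rpy [ 1.7998e+02  1.0000e-02 -5.3370e+01] F [-1.   0.6  0. ] open 0.0319 polar 0.0779 -36.43
tool-frame cm to target [6.56 2.24 7.62]
```

>>> jog_arm([
  {"x": 2, "y": 0.6, "z": 0.5, "roll": 0},
  {"x": 2.5, "y": 0.8, "z": 2, "roll": 0},
  {"x": 2.1, "y": 0.8, "z": 3, "roll": 0},
  {"x": 0, "y": 0, "z": 2.5, "roll": 0},
  {"x": 0, "y": 0, "z": 1.5, "roll": 0},
  {"x": 0, "y": 0, "z": 0, "roll": 0},
])

```text
clock: 4.0
tool_pos: [0.6484, -0.091, 0.1291]
orientation: [179.8, 0.2, -53.3]
force: [0.5, -0.2, -0.5]
opening: 0.0317
```

Run:
```python
from st import *
st([.6498,-.0927,.056])
for c in ("top","side"):
    s=snap(c,c+"1"); x,y=proj(s,[.6,-.05,.08])
    x=int(np.clip(x,90,470));y=int(np.clip(y,80,340))
    cv2.imwrite(f"pics/{c}1c.png",cv2.resize(s["image"][y-80:y+80,x-90:x+90,::-1],None,fx=3.5,fy=3.5,interpolation=cv2.INTER_CUBIC))
```

```text
t 4.0 tcp [ 0.6484 -0.091   0.1291] rpy [ 1.798e+02  1.500e-01 -5.325e+01] F [ 0.5 -0.2 -0.5] open 0.0317 polar 0.1378 -53.29
tool-frame cm to target [ 0.24 -0.04  7.31]
```

View pics/side1c.png

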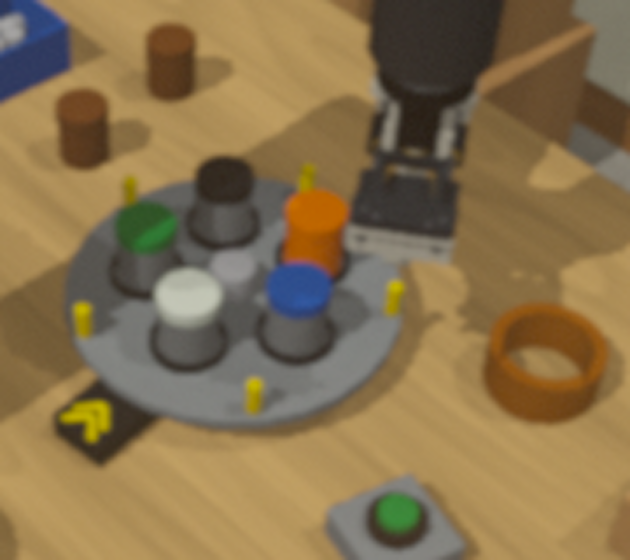

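View pics/top1c.png

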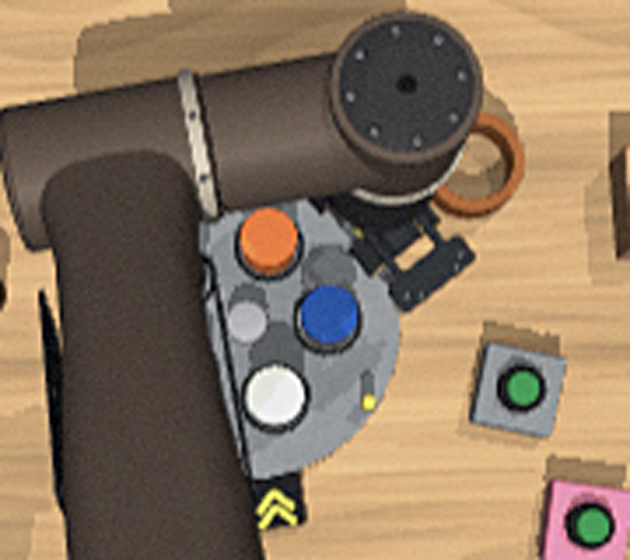

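Run:
```python
from st import *
s=load("side1");t=load("top1")
x,y=proj(s,[.6,-.05,.08]);x=int(np.clip(x,90,470));y=int(np.clip(y,80,340))
for P in ([.6484,-.091,.1291],[.6484,-.091,.195],[.6498,-.0927,.079],[.6498,-.0927,.055]):
    print(((proj(s,P)-[x-90,y-80])*3.5).round())
```

```text
[398. 241.]
[407. 181.]
[394. 283.]
[391. 303.]
```

>>> jog_arm([
  {"x": 0.2, "y": 0, "z": 1.5, "roll": 0},
  {"x": 0, "y": 0, "z": 2, "roll": 0},
  {"x": 0, "y": 0, "z": 2, "roll": 0},
  {"x": 0, "y": 0, "z": 1.3, "roll": 0},
  {"x": 0, "y": 0, "z": 0.5, "roll": 0},
  {"x": 0, "y": 0, "z": 0, "roll": 0},
])

```text
clock: 4.7
tool_pos: [0.6514, -0.0934, 0.0583]
orientation: [180.0, 0.0, -53.3]
force: [0.8, -0.4, -0.2]
opening: 0.0321
```

Run:
```python
from st import *
st([.6498,-.0927,.056])
s=snap("side","side2"); x,y=370,160
cv2.imwrite("pics/side2c.png",cv2.resize(s["image"][y-80:y+80,x-130:x+50,::-1],None,fx=3.5,fy=3.5,interpolation=cv2.INTER_CUBIC))
```

```text
t 4.7 tcp [ 0.6514 -0.0934  0.0583] rpy [ 1.7997e+02  1.0000e-02 -5.3260e+01] F [ 0.8 -0.4 -0.2] open 0.0321 polar 0.1415 -52.9
tool-frame cm to target [-0.15  0.09  0.23]
```

View pics/side2c.png

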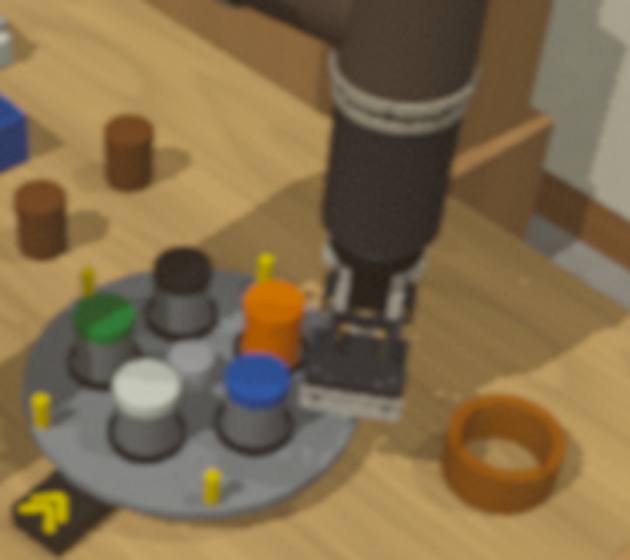

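>>> jog_arm([
  {"x": 0, "y": 0.42, "z": 0, "roll": 0.03},
  {"x": -0.02, "y": 0.7, "z": 0, "roll": 0.05},
  {"x": -0.05, "y": 0.98, "z": 0, "roll": 0.07},
  {"x": -0.05, "y": 0.98, "z": 0, "roll": 0.07},
  {"x": -0.05, "y": 0.98, "z": 0, "roll": 0.07},
  {"x": -0.05, "y": 0.98, "z": 0, "roll": 0.07},
  {"x": -0.05, "y": 0.98, "z": 0, "roll": 0.07},
  {"x": -0.02, "y": 0.56, "z": 0, "roll": 0.04},
  {"x": 0, "y": 0.28, "z": 0, "roll": 0.02},
  {"x": 0, "y": 0, "z": 0, "roll": 0},
])

```text
clock: 5.75
tool_pos: [0.5885, -0.1191, 0.0594]
orientation: [-179.9, -0.0, -81.4]
force: [0.4, -0.2, -0.3]
opening: 0.0321
```

Run:
```python
from st import *
st()
s=snap("side","side3"); x,y=370,160
cv2.imwrite("pics/side3c.png",cv2.resize(s["image"][y-80:y+80,x-130:x+50,::-1],None,fx=3.5,fy=3.5,interpolation=cv2.INTER_CUBIC))
```

```text
t 5.75 tcp [ 0.5885 -0.1191  0.0594] rpy [-179.93   -0.    -81.39] F [ 0.4 -0.2 -0.3] open 0.0321 polar 0.1404 -80.77
```

View pics/side3c.png

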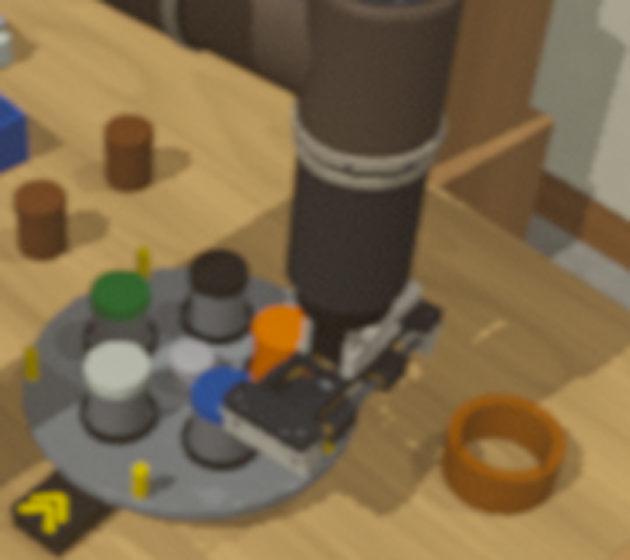

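The disc is following the fingers and no force shows. I'll carry on round.

>>> jog_arm([
  {"x": -0.02, "y": 0.7, "z": 0, "roll": 0.05},
  {"x": -0.06, "y": 1.12, "z": 0, "roll": 0.08},
  {"x": -0.06, "y": 1.12, "z": 0.02, "roll": 0.08},
  {"x": -0.06, "y": 1.12, "z": 0.02, "roll": 0.08},
  {"x": -0.06, "y": 1.12, "z": 0.02, "roll": 0.08},
  {"x": -0.06, "y": 1.12, "z": 0.02, "roll": 0.08},
  {"x": -0.06, "y": 1.12, "z": 0.02, "roll": 0.08},
  {"x": -0.06, "y": 1.12, "z": 0.02, "roll": 0.08},
  {"x": -0.06, "y": 1.12, "z": 0.02, "roll": 0.08},
  {"x": -0.06, "y": 1.12, "z": 0.02, "roll": 0.08},
  {"x": -0.02, "y": 0.7, "z": 0, "roll": 0.05},
  {"x": 0, "y": 0.28, "z": 0, "roll": 0.02},
])

```text
clock: 7.0
tool_pos: [0.4785, -0.0869, 0.0572]
orientation: [-180.0, 0.0, -129.5]
force: [1.9, -2.9, -1.1]
opening: 0.032
```

Run:
```python
from st import *
st()
```

```text
t 7.0 tcp [ 0.4785 -0.0869  0.0572] rpy [-1.7998e+02  2.0000e-02 -1.2950e+02] F [ 1.9 -2.9 -1.1] open 0.032 polar 0.1378 -129.44
```

>>> jog_arm([
  {"x": 0.02, "y": 0.7, "z": 0, "roll": 0.05},
  {"x": 0, "y": 1.12, "z": 0, "roll": 0.08},
  {"x": -0.02, "y": 1.4, "z": 0, "roll": 0.1},
  {"x": -0.04, "y": 1.4, "z": 0, "roll": 0.1},
  {"x": -0.06, "y": 1.4, "z": 0, "roll": 0.1},
  {"x": -0.06, "y": 1.4, "z": 0, "roll": 0.1},
  {"x": -0.06, "y": 1.4, "z": 0, "roll": 0.1},
  {"x": -0.06, "y": 1.4, "z": 0, "roll": 0.1},
  {"x": -0.06, "y": 1.4, "z": 0, "roll": 0.1},
  {"x": -0.06, "y": 1.12, "z": 0, "roll": 0.08},
  {"x": -0.02, "y": 0.7, "z": 0, "roll": 0.05},
  {"x": 0, "y": 0.28, "z": 0, "roll": 0.02},
])

```text
clock: 8.2
tool_pos: [0.4272, 0.0341, 0.0572]
orientation: [180.0, 0.0, 174.4]
force: [-0.4, 0.2, -0.5]
opening: 0.0322
```

Run:
```python
from st import *
st()
s=snap("top","top4");s=snap("side","side4")
```

```text
t 8.2 tcp [0.4272 0.0341 0.0572] rpy [1.7999e+02 3.0000e-02 1.7440e+02] F [-0.4  0.2 -0.5] open 0.0322 polar 0.1396 173.99
```

View pics/side4.png

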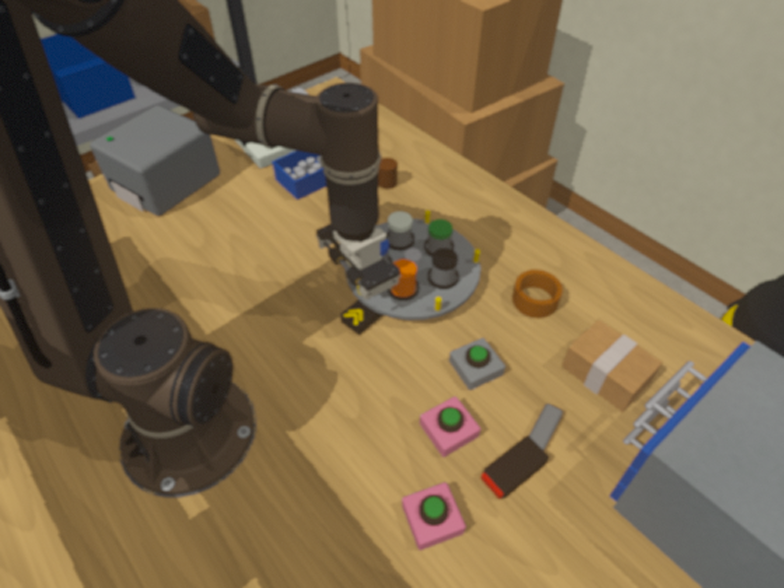

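View pics/top4.png

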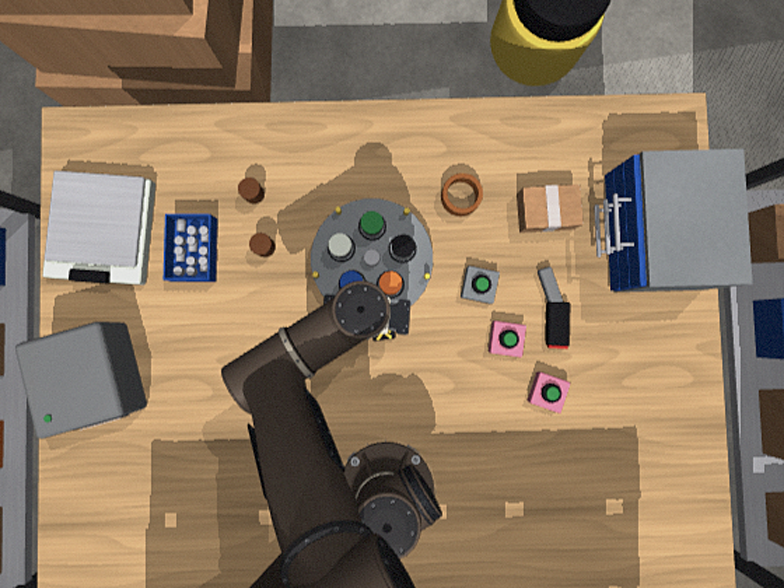

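The orange tub is now near the front, at about (391,283) in the top view. Four posts can be seen at (338,210), (407,211), (428,276) and (316,275). I'll fit the phase from them.

```bash
cat >> fit.py <<'E'
def phase(s,C=(.5661,.0197),z=.067):
    a=[]
    for u in posts(s,C,(.125,.155)):
        p=onz(s,u,z)[:2]-C; t=np.degrees(np.arctan2(p[1],p[0])); a.append(t); 
    a=np.array(a); m=np.degrees(np.angle(np.exp(1j*np.radians(a*5)).mean()))/5
    dev=(a*5-m*5+180)%360-180
    return m%72, a.round(1), (dev/5).round(1)
E
python3 - <<'E'
from fit import *
for n in ("top0","side0","top4","side4"):
    m,a,d=phase(load(n)); print(n,m.round(2),a,d,"target 7.3, CW needed",(m-7.3)%72)
E
```

```text
top0 18.78 [  19.   -53.1   90.5 -125.3  162.7] [ 0.2  0.2 -0.2 -0.1 -0.1] target 7.3, CW needed 11.480952600132774
side0 18.6 [  19.2   89.4  -54.6  164.5 -125.4] [ 0.6 -1.2 -1.2  1.8 -0. ] target 7.3, CW needed 11.303237567447834
top4 33.85 [  33.7  -37.8  105.5 -110. ] [-0.1  0.3 -0.4  0.1] target 7.3, CW needed 26.546774901465643
side4 32.83 [  32.9  -39.7 -110.8] [ 0.1 -0.5  0.4] target 7.3, CW needed 25.526968152601253
```

>>> jog_arm([
  {"x": 0, "y": 0.42, "z": 0, "roll": 0.03},
  {"x": -0.02, "y": 0.7, "z": 0, "roll": 0.05},
  {"x": -0.04, "y": 0.84, "z": 0, "roll": 0.06},
  {"x": -0.04, "y": 0.84, "z": 0, "roll": 0.06},
  {"x": -0.04, "y": 0.84, "z": 0, "roll": 0.06},
  {"x": -0.04, "y": 0.84, "z": 0, "roll": 0.06},
  {"x": -0.04, "y": 0.7, "z": 0, "roll": 0.05},
  {"x": -0.02, "y": 0.56, "z": 0, "roll": 0.04},
  {"x": 0, "y": 0.42, "z": 0, "roll": 0.03},
  {"x": 0, "y": 0.28, "z": 0, "roll": 0.02},
  {"x": 0, "y": 0, "z": 0, "roll": 0},
  {"x": 0, "y": 0, "z": 0, "roll": 0},
])

```text
clock: 9.5
tool_pos: [0.448, 0.0935, 0.057]
orientation: [180.0, 0.0, 148.1]
force: [-0.6, -0.2, 0.3]
opening: 0.0319
```

Run:
```python
from st import *
from fit import *
st()
for c in ("top","side"):
    s=snap(c,c+"5"); m,a,d=phase(s); print(m,a,d,((m-7.3+36)%72-36))
```

```text
t 9.5 tcp [0.448  0.0935 0.057 ] rpy [179.99   0.   148.07] F [-0.6 -0.2  0.3] open 0.0319 polar 0.1393 147.91
7.572082737733629 [   7.8  -64.5   79.5 -136.6] [ 0.2 -0.1 -0.  -0.1] 0.27208273773362635
6.921183476230608 [  78.5    7.7  -66.3 -136.1] [-0.5  0.7 -1.3  1. ] -0.37881652376939456
```

View pics/top5.png

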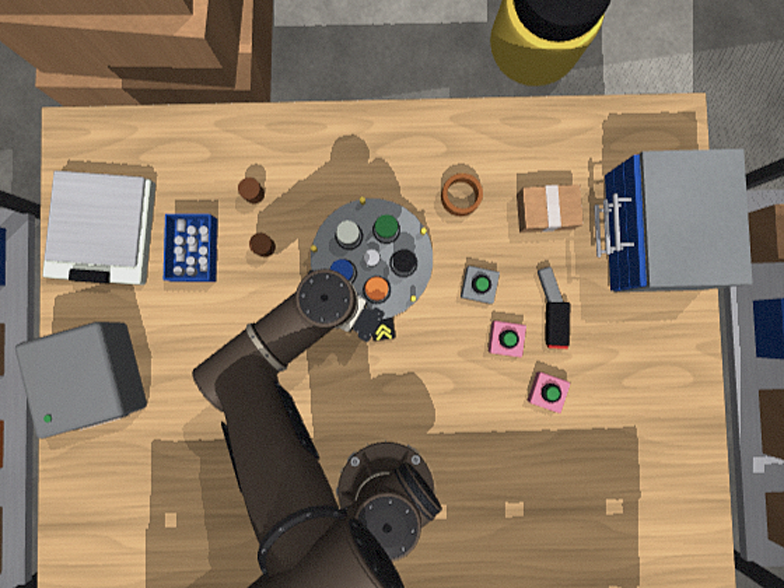

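The disc is within 0.3° of the target. I'll clear the post, lift, and check the tub itself.

>>> jog_arm([
  {"x": 0, "y": -0.4, "z": 0, "roll": 0},
  {"x": 0, "y": -0.3, "z": -0.5, "roll": 0},
  {"x": 0, "y": 0, "z": -2, "roll": 0},
  {"x": 0, "y": 0, "z": -3, "roll": 0},
  {"x": 0, "y": 0, "z": -4, "roll": 0},
  {"x": 0, "y": 0, "z": -3, "roll": 0},
  {"x": 0, "y": 0, "z": -2, "roll": 0},
  {"x": 0, "y": 0, "z": 0, "roll": 0},
])

```text
clock: 10.4
tool_pos: [0.4456, 0.0882, 0.2054]
orientation: [179.7, 0.2, 148.0]
force: [-0.3, 1.7, -0.4]
opening: 0.0315
```

Run:
```python
from st import *
from fit import *
st()
C=np.array([.5661,.0197]); F=C+.078*np.array([np.cos(np.radians(-172.7)),np.sin(np.radians(-172.7))]); print("front",F)
for c in ("top","side"):
    s=snap(c,c+"6"); m,a,d=phase(s); print(c,m,a,d,((m-7.3+36)%72-36))
    for ce,ar in blob(s["image"],(5,150,110),(19,255,255),amin=40):
        for z in (.1,.105): 
            p=onz(s,ce,z)[:2]
            if np.hypot(*(p-F))<.05: print(c,"orange",(ce*1.4).round(),ar,z,p.round(4),"dist",np.hypot(*(p-F)).round(4))
    x,y=proj(s,[.5,0,.08]); x=int(x);y=int(y)
    cv2.imwrite(f"pics/{c}6c.png",cv2.resize(s["image"][y-70:y+70,x-70:x+110,::-1],None,fx=4,fy=4,interpolation=cv2.INTER_CUBIC))
```

```text
t 10.4 tcp [0.4456 0.0882 0.2054] rpy [1.7969e+02 1.7000e-01 1.4805e+02] F [-0.3  1.7 -0.4] open 0.0315 polar 0.1386 150.3
front [0.48873223 0.00978896]
top 7.803477852688955 [   7.8  -64.2   80.  -136.3] [-0.  -0.   0.2 -0.2] 0.5034778526889525
top orange [376. 288.] 212 0.1 [0.4893 0.0099] dist 0.0006
top orange [376. 288.] 212 0.105 [0.4889 0.0099] dist 0.0002
side 7.2079635052804765 [  78.8    7.5  151.4  -65.5 -136.1] [-0.4  0.3  0.2 -0.7  0.7] -0.09203649471952247
side orange [388. 271.] 409 0.1 [ 0.4779 -0.0049] dist 0.0182
side orange [388. 271.] 409 0.105 [ 0.4748 -0.0085] dist 0.0229
```

View pics/top6c.png

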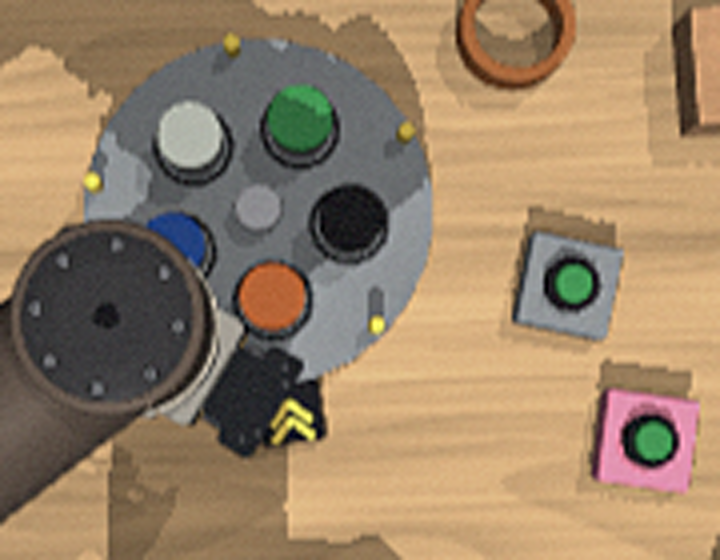

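View pics/side6c.png

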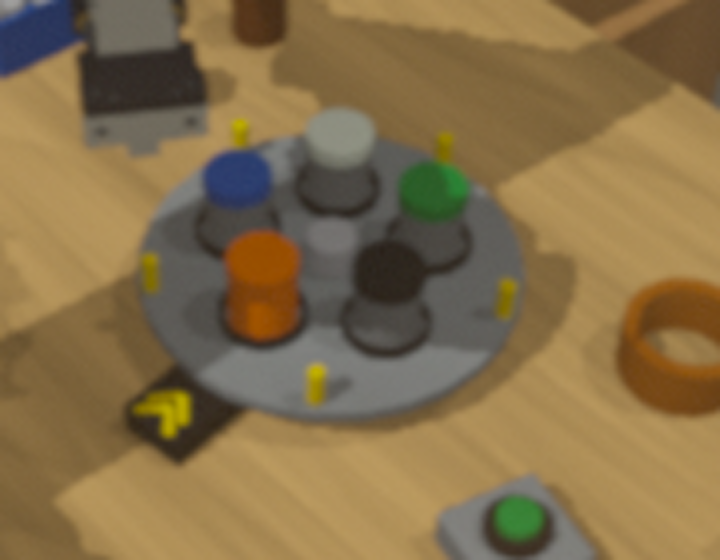

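The tub is over the front spot: the top view puts it about 1 mm off. The larger side-view offset arises because that blob includes the tub's body, while I projected it at lid height. Next I'll triangulate the button.

Run:
```python
from st import *
A=[];b=[]
for n in ("top6","side6"):
    s=load(n)
    for ce,a in blob(s["image"],(50,100,40),(80,255,255),amin=30):
        q=onz(s,ce,.045)
        if np.hypot(q[0]-.498,q[1]+.245)<.03:
            print(n,(ce*1.4).round(),a,[onz(s,ce,z).round(4)[:2] for z in (.04,.05,.06)])
            p,d=ray(s,ce); d/=np.linalg.norm(d); M=np.eye(3)-np.outer(d,d); A.append(M); b.append(M@p)
X=np.linalg.solve(sum(A),sum(b)); print(X)
st([X[0],X[1],.10])
```

```text
top6 [482. 283.] 79 [array([ 0.4972, -0.2474]), array([ 0.4965, -0.2457]), array([ 0.4957, -0.2439])]
side6 [478. 353.] 103 [array([ 0.5037, -0.2411]), array([ 0.4978, -0.2453]), array([ 0.4918, -0.2495])]
[ 0.49664009 -0.24569106  0.05136418]
t 10.5 tcp [0.444  0.0876 0.2024] rpy [1.7992e+02 1.0000e-02 1.4801e+02] F [-0.4 -0.9  0.2] open 0.0317 polar 0.1397 150.84
tool-frame cm to target [-22.12 -25.49  10.21]
```

>>> jog_arm([
  {"x": -1, "y": -1.2, "z": 0, "roll": 0},
  {"x": -2, "y": -2.3, "z": 0, "roll": 0},
  {"x": -2.5, "y": -2.9, "z": 0, "roll": 0},
  {"x": -2.5, "y": -2.9, "z": 0, "roll": 0},
  {"x": -2.5, "y": -2.9, "z": 0, "roll": 0},
  {"x": -2.5, "y": -2.9, "z": 0, "roll": 0},
  {"x": -2.5, "y": -2.9, "z": 0, "roll": 0},
  {"x": -2.5, "y": -2.9, "z": 0, "roll": 0},
  {"x": -2, "y": -2.3, "z": 0, "roll": 0},
  {"x": -1.5, "y": -1.6, "z": 0, "roll": 0},
  {"x": -0.6, "y": -0.7, "z": 0, "roll": 0},
  {"x": 0, "y": 0, "z": 0, "roll": 0},
], gripper=0)

```text
clock: 11.7
tool_pos: [0.4959, -0.2464, 0.2006]
orientation: [-180.0, -0.1, 147.9]
force: [0.3, 0.2, -0.4]
opening: 0.0004
```

Run:
```python
from st import *
st([.4968,-.2457,.07])
```

```text
t 11.7 tcp [ 0.4959 -0.2464  0.2006] rpy [-1.7995e+02 -1.3000e-01  1.4792e+02] F [ 0.3  0.2 -0.4] open 0.0004 polar 0.275 -104.76
tool-frame cm to target [-0.07  0.12 13.06]
```

>>> jog_arm([
  {"x": 0, "y": 0.1, "z": 1, "roll": 0},
  {"x": 0, "y": 0, "z": 2, "roll": 0},
  {"x": 0, "y": 0, "z": 2.5, "roll": 0},
  {"x": 0, "y": 0, "z": 2.5, "roll": 0},
  {"x": 0, "y": 0, "z": 2.5, "roll": 0},
  {"x": 0, "y": 0, "z": 1.5, "roll": 0},
  {"x": 0, "y": 0, "z": 0.8, "roll": 0},
  {"x": 0, "y": 0, "z": 0, "roll": 0},
])

```text
clock: 12.5
tool_pos: [0.4964, -0.2438, 0.0728]
orientation: [-180.0, -0.1, 148.1]
force: [0.3, 0.1, 0.4]
opening: 0.0007
```

Run:
```python
from st import *
from fit import *
st([.4968,-.2457,.05])
s=snap("top","top7"); print(phase(s))
F=np.array([.4887,.0098])
for ce,ar in blob(s["image"],(5,150,110),(19,255,255),amin=40):
    p=onz(s,ce,.105)[:2]
    if np.hypot(*(p-F))<.05: print("orange",p,np.hypot(*(p-F)))
s=snap("side","side7"); x,y=340,250
cv2.imwrite("pics/side7c.png",cv2.resize(s["image"][y-70:y+70,x-90:x+90,::-1],None,fx=4,fy=4,interpolation=cv2.INTER_CUBIC))
```

```text
t 12.5 tcp [ 0.4964 -0.2438  0.0728] rpy [-1.7995e+02 -1.2000e-01  1.4808e+02] F [0.3 0.1 0.4] open 0.0007 polar 0.2724 -104.82
tool-frame cm to target [-0.14 -0.13  2.28]
(np.float64(7.952100774044763), array([  7.8, -63.2,  80. , 151.2]), array([-0.2,  0.8,  0. , -0.7]))
orange [0.48516014 0.01699067] 0.00801475509580554
```

View pics/side7c.png

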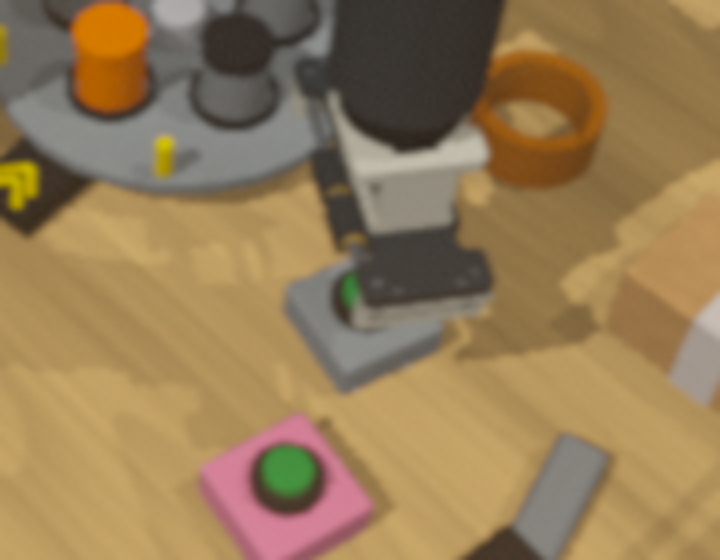

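The top-view orange estimate moved 7 mm. I'll check whether that is occlusion before pressing.

Run:
```python
from fit import *
for n in ("side6","side7","top6","top7"):
    s=load(n); print(n,phase(s)[0].round(2))
    for ce,ar in blob(s["image"],(5,150,110),(19,255,255),amin=40):
        p=onz(s,ce,.08)[:2]
        if np.hypot(*(p-[.4887,.0098]))<.05: print(ce.round(2),ar)
s=load("top7"); x,y=proj(s,[.5,0,.08]); x=int(x);y=int(y)
cv2.imwrite("pics/top7c.png",cv2.resize(s["image"][y-70:y+70,x-70:x+110,::-1],None,fx=4,fy=4,interpolation=cv2.INTER_CUBIC))
```

```text
side6 7.21
[277.31 193.38] 409
side7 7.69
[276.94 193.68] 449
top6 7.8
[268.55 205.45] 212
top7 7.95
[266.39 206.66] 124
```

View pics/top7c.png

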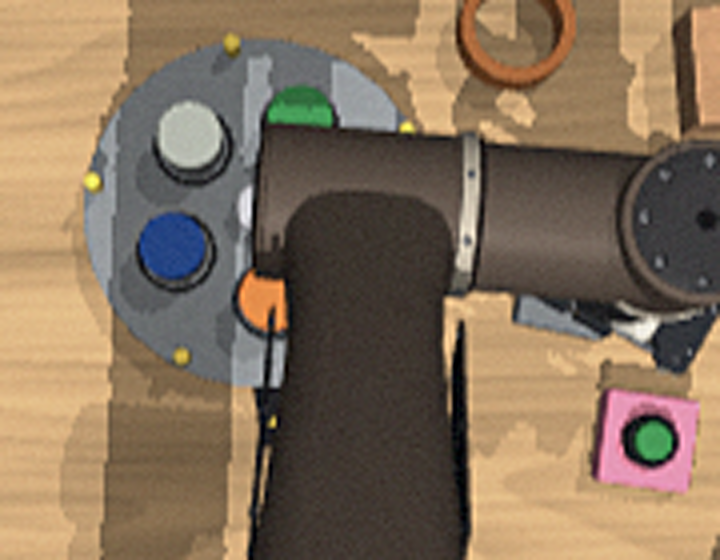

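Run:
```python
from st import *
s=load("side7")
o=st()
R=Ro.from_euler("xyz",o["orientation"],degrees=True).as_matrix()
f=lambda P:((proj(s,P)-[250,180])*4).round()
for d in ([0,0,0],[0,.021,0],[0,-.021,0],[.0095,0,0],[-.0095,0,0],[0,0,-.066],[0,.097,-.066],[0,-.097,-.066]): print(d,f(o["tool_pos"]+R@np.array(d)))
print("button",f([.4968,-.2457,.051]), "below tcp",f([.4964,-.2438,.045]))
s=s["image"]; cv2.imwrite("pics/side7d.png",cv2.resize(s[215:275,310:390,::-1],None,fx=9,fy=9,interpolation=cv2.INTER_CUBIC))
```

```text
t 12.6 tcp [ 0.4976 -0.2444  0.0745] rpy [1.7999e+02 3.0000e-02 1.4807e+02] F [ 0.1 -0.5  0.8] open 0.0001 polar 0.2727 -104.54
[0, 0, 0] [368. 266.]
[0, 0.021, 0] [360. 241.]
[0, -0.021, 0] [376. 292.]
[0.0095, 0, 0] [354. 268.]
[-0.0095, 0, 0] [382. 264.]
[0, 0, -0.066] [379. 204.]
[0, 0.097, -0.066] [342.  91.]
[0, -0.097, -0.066] [421. 332.]
button [365. 289.] below tcp [361. 292.]
```

View pics/side7d.png

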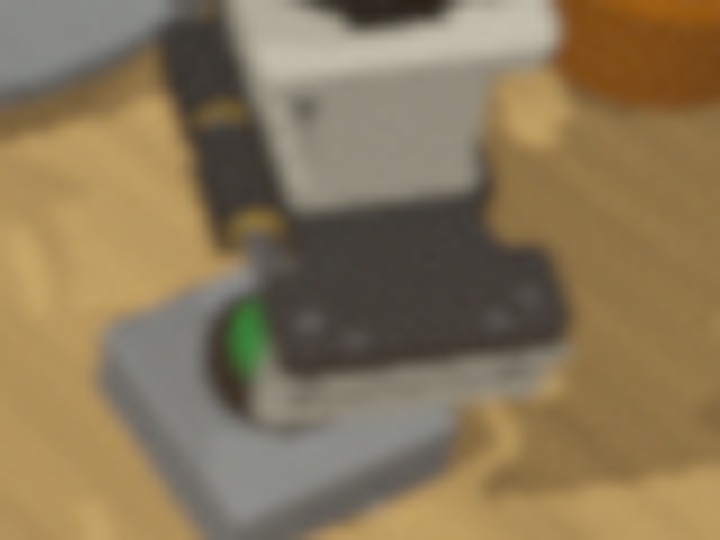

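The shift was only the forearm covering the tub. The side view shows orange unmoved, and the slab hiding the button there is the end of the gripper body. Now I'll press gently.

>>> jog_arm([
  {"x": 0, "y": 0, "z": 0.8, "roll": 0},
  {"x": 0, "y": 0, "z": 0.8, "roll": 0},
  {"x": 0, "y": 0, "z": 0.4, "roll": 0},
  {"x": 0, "y": 0, "z": 0.2, "roll": 0},
  {"x": 0, "y": 0, "z": 0, "roll": 0},
])

```text
clock: 13.1
tool_pos: [0.4974, -0.2448, 0.052]
orientation: [180.0, 0.0, 148.0]
force: [0.0, 2.5, 4.5]
opening: 0.0006
```

Run:
```python
from st import *
st([.4968,-.2457,.05])
```

```text
t 13.1 tcp [ 0.4974 -0.2448  0.052 ] rpy [1.8000e+02 1.0000e-02 1.4803e+02] F [0.  2.5 4.5] open 0.0006 polar 0.2731 -104.56
tool-frame cm to target [-0.   -0.11  0.2 ]
```

Contact, at about 4.5 N. I'll go further down in small steps and watch the force.

>>> jog_arm([
  {"x": 0, "y": 0, "z": 0.2, "roll": 0},
  {"x": 0, "y": 0, "z": 0.1, "roll": 0},
  {"x": 0, "y": 0, "z": 0, "roll": 0},
])

```text
clock: 13.4
tool_pos: [0.4975, -0.2449, 0.051]
orientation: [180.0, 0.1, 148.1]
force: [-5.9, 6.1, 20.5]
opening: 0.0005
```

>>> jog_arm([
  {"x": 0, "y": 0, "z": 0.1, "roll": 0},
  {"x": 0, "y": 0, "z": 0, "roll": 0},
  {"x": 0, "y": 0, "z": 0, "roll": 0},
])

```text
clock: 13.7
tool_pos: [0.4975, -0.2449, 0.0509]
orientation: [180.0, 0.1, 148.1]
force: [-7.9, 6.7, 28.6]
opening: 0.0004
```

>>> jog_arm([
  {"x": 0, "y": 0, "z": -0.4, "roll": 0},
  {"x": 0, "y": 0, "z": 0, "roll": 0},
])

```text
clock: 13.9
tool_pos: [0.4975, -0.2449, 0.0531]
orientation: [180.0, 0.1, 148.0]
force: [0.4, 1.4, 2.6]
opening: -0.0001
```

>>> jog_arm([
  {"x": 0, "y": 0, "z": -0.2, "roll": 0},
  {"x": 0, "y": 0, "z": 0, "roll": 0},
])

```text
clock: 14.1
tool_pos: [0.4975, -0.2449, 0.0543]
orientation: [180.0, 0.0, 148.0]
force: [-0.5, 0.6, 2.0]
opening: 0.0008
```

>>> jog_arm([
  {"x": 0, "y": 0, "z": -0.2, "roll": 0},
  {"x": 0, "y": 0, "z": 0, "roll": 0},
])

```text
clock: 14.3
tool_pos: [0.4975, -0.2449, 0.0561]
orientation: [180.0, 0.0, 148.0]
force: [1.1, 0.9, 1.3]
opening: 0.0006
```

>>> jog_arm([
  {"x": 0, "y": 0, "z": -0.2, "roll": 0},
  {"x": 0, "y": 0, "z": 0, "roll": 0},
])

```text
clock: 14.5
tool_pos: [0.4967, -0.2448, 0.0578]
orientation: [-180.0, -0.1, 148.0]
force: [0.8, -0.4, -1.0]
opening: 0.0007
```

The spring force runs from z≈0.057 to a hard stop at 0.051, which is the full 6 mm of travel. Now I'll lift clear and check.

>>> jog_arm([
  {"x": 0, "y": 0, "z": -1, "roll": 0},
  {"x": 0, "y": 0, "z": -2.5, "roll": 0},
  {"x": 0, "y": 0, "z": -3.5, "roll": 0},
  {"x": 0, "y": 0, "z": -4, "roll": 0},
  {"x": 1, "y": -2, "z": -3, "roll": 0},
  {"x": 1, "y": -3, "z": -1, "roll": 0},
  {"x": 1, "y": -3, "z": 0, "roll": 0},
  {"x": 1, "y": -3, "z": 0, "roll": 0},
  {"x": 1, "y": -2, "z": 0, "roll": 0},
  {"x": 0, "y": -1, "z": 0, "roll": 0},
  {"x": 0, "y": 0, "z": 0, "roll": 0},
  {"x": 0, "y": 0, "z": 0, "roll": 0},
])

```text
clock: 15.7
tool_pos: [0.3809, -0.3371, 0.2082]
orientation: [180.0, 0.0, 148.0]
force: [-0.4, 0.3, -0.5]
opening: 0.0003
```

Run:
```python
from st import *
from fit import *
st(); F=np.array([.4887,.0098])
for c in ("top","side"):
    s=snap(c,c+"8"); print(c,phase(s)[0])
    for ce,ar in blob(s["image"],(5,150,110),(19,255,255),amin=40):
        p=onz(s,ce,.105 if c=="top" else .08)[:2]
        if np.hypot(*(p-F))<.05: print("orange",ce.round(1),ar,p,np.hypot(*(p-F)))
```

```text
t 15.7 tcp [ 0.3809 -0.3371  0.2082] rpy [1.8000e+02 1.0000e-02 1.4799e+02] F [-0.4  0.3 -0.5] open 0.0003 polar 0.4018 -117.43
top 7.741009297178147
orange [268.6 205.6] 216 [0.48846825 0.0098369 ] 0.00023466601047086015
side 7.645351991168281
orange [277.  193.8] 438 [0.48823066 0.00869662] 0.0011990521530487626
```

View pics/top8.png

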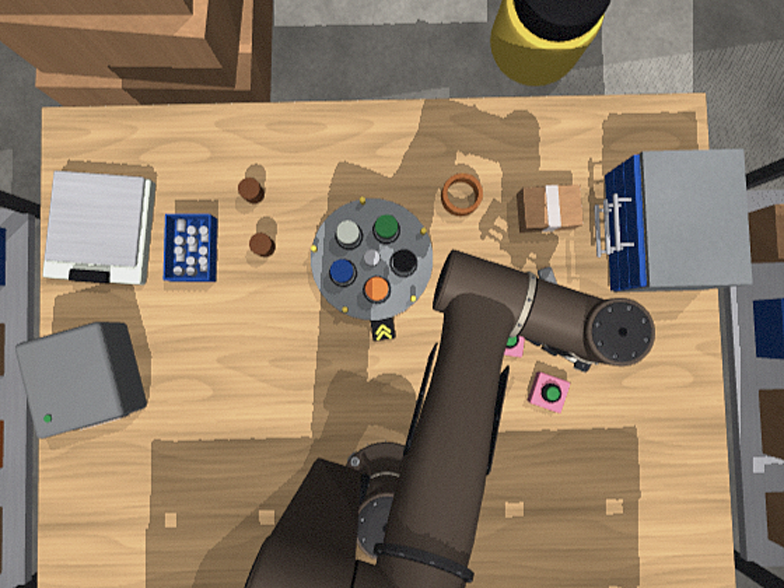

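View pics/side8.png

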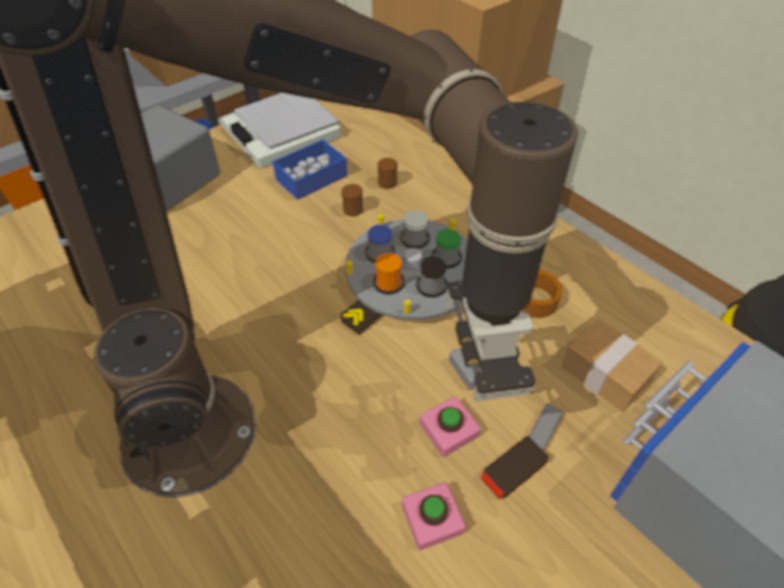

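The orange tub is in line with the tongue at top-view (376,289). All five tubs stand upright, the other things are in their old places and the arm is clear of everything. I'm handing in.

```bash
python3 -c "
from plant import ctrl
print(ctrl.close_job())"
```

```text
the job is handed in; nothing more can be done
None
```

The orange tub now stands at the front and the green button has been pressed and released. I handed the job in at about 16 s, and the interface gave no verdict.

- **Carousel:** I straddled one yellow post with the fingertips and turned the disc about 155° clockwise. At the end the tub centre measured 0.2 mm from the front spot in the top view and 1.2 mm in the side view. The disc was within 0.5° of its target angle and did not move after I let go.
- **Button:** I pressed the one on the grey box. The spring force ran from z≈57 mm to a hard stop at 51 mm, which is the full 6 mm of travel, reaching about 29 N. It fell to about zero as I lifted off. The arm hid the button in the last pictures, so its release is judged from the force alone.
- **Other things:** In the last pictures all five tubs stand upright and nothing else looks moved; I judged this by eye.
- **Checks that disagreed:** Two orange readings disagreed before the press. One top-view reading was 8 mm off because the forearm covered part of the tub. One side-view reading was about 20 mm off because I projected the tub's body at lid height. Neither recurred in the final pictures.

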